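# Mix the flux bottle on the touch mixer

## Task

The flux has settled: hold the amber flux bottle upright in the cup of the white bench mixer and press it down until the sprung cup is fully depressed, and keep it down for a good second. Then stand the bottle upright in the middle of the white foam pad and let go of it. Keep the bottle upright throughout and leave the other things on the table where they are.

Things in the scene. Friction and masses are not known exactly. Their poses are not given: they have to be found in the camera images.
- bottle: Closed amber flux bottle with a black screw cap, loose, 85 to 170 g. Body 41 mm in diameter from the base to 72 mm up, cap 24 mm in diameter, total height 88 mm. Origin: centre of its underside; z points up through the cap. Starts standing on the table, left or right of the mixer. Grip it round the body; a grip 45 mm above the base works.
- mixer: White bench touch mixer, fixed to the table, 140 mm deep (its x) by 110 mm wide (its y), housing top 64 mm above the table, flat collar to 69 mm. Dial and red rocker on the front, which faces the robot (its -x), turned by up to 0.3 rad. Origin: on the table under the middle of the housing, straight below the middle of the cup. z up. The sprung black cup is part of it.
- cup_floor (a point): Middle of the flat floor of the black round cup on top of the mixer, 100 mm above the table when the cup is up; it moves down with the cup. The cup is 67 mm across outside, about 58 mm inside, and its rim stands 5 mm above its floor, so a 41 mm bottle stands in it with about 8 mm to spare all round.
- mixer_head (a joint): How far the sprung cup is pressed straight down, in m: 0 up (rest), 0.010 at the stop, fully depressed. The bottle's weight alone does not move it; it starts to move at about 3 N and the stop is reached with about 9 to 10 N on it. It springs up again when let go.
- lamp_base (a point): Middle of the near upper edge of the white bench lamp's flat base, which is fixed and always here: 160 mm wide (y), 200 mm deep (going away, +x), 24 mm high. Two tall posts rise from it about 80 mm beyond this edge and the lamp head is high above. Move the arm past on the robot's side of this point, for instance at x about 0.45; cutting across at x over 0.6 hits the posts.
- foam_pad: White square foam pad with chamfered corners, 50 x 50 mm and 8 mm thick, fixed to the table on the other side of the mixer from the bottle. Origin: centre of its underside; z up. Its top is 8 mm above the origin.
- jar: Bystander: white polythene jar with a blue lid, 55 mm in diameter, 50 mm tall, standing loose. Origin: centre of its underside.
- tape_roll: Bystander: roll of yellow insulating tape, 54 mm in diameter, 18 mm thick, lying flat and loose. Origin: centre of its underside.
- can_capacitor: Bystander: blue can capacitor, 45 mm in diameter, 95 mm tall, standing loose. Origin: centre of its underside.

How it is judged:
On the way:
1. the bottle, upright and inside the mixer's cup, keeps the cup pressed fully down for 0.8 s (8.5 mm or more of its 10 mm) (value of joint mixer_head above 0.0085 m and contact force between bottle and mixer above 3 N and horizontal distance between bottle and cup_floor below 0.012 m and angle between bottle's own z axis and vertical below 0.15 rad), for 0.8 s.
At the end, for the whole second after the job is handed in: The bottle stands upright (within 0.1 rad), at rest and released on the foam pad, its middle within 15 mm of the pad's middle; the mixer's cup is up again (within 2 mm) (horizontal distance between bottle and foam_pad below 0.015 m and z of bottle in the frame of foam_pad between 0.005 and 0.011 m and angle between bottle's own z axis and vertical below 0.1 rad and linear speed of bottle below 0.02 m/s and value of joint mixer_head below 0.002 m); the robot touches nothing.
It fails at once if the bottle is tipped by more than 0.5 rad (angle between bottle's own z axis and vertical above 0.5 rad).
It fails at once if the jar, the yellow tape roll or the blue capacitor is moved by more than 25 mm or knocked over (distance of any of jar, tape_roll, can_capacitor from where it was at the start of the episode above 0.025 m or angle between any of jar, tape_roll, can_capacitor's own z axis and vertical above 0.5 rad).
It also fails if it takes over 61 s, if anything falls off the work surface, if the arm or the gripper's body presses on something with over 40 N, if the wrist force passes 120 N, or if a joint passes its speed limit or range.

## Robot

A 7-joint arm with a two-finger parallel gripper is mounted at the origin on a cart in front of the work surface, level with it; the furniture and walls round the work are solid. World frame = base frame: x ahead of the robot, y to its left, z up, the work surface at z = 0. Lengths are in m, angles in rad, forces in N, time in s.
With the tool pointing down it reaches from about 0.4 to 0.875 m from the base axis. Payload 19.3 kg.
Tool frame: the origin (TCP) lies midway between the tips of the shut fingers; the grasp point (between the pads) lies 19 mm behind it; z points along the fingers, y is the line along which they close (so a half turn about z gives the same grasp; the last joint's range is limited). The gripper opens to 85 mm and grips with 20 to 120 N. Pads are 22 mm wide; open, the fingers measure 114 mm over their backs; the gripper's body (76 mm by 85 mm) begins 54 mm behind the grasp point. The pads swing forward as they close: fully open they stand 13 mm farther back than shut.
Start: joints at [-1.406, 0.521, -0.036, 1.599, 0.021, 1.021, -0.113], TCP at [0.145, 0.608, 0.231] pointing down, gripper open.
Joint ranges: [-2.91, 2.91], [-0.3, 2.13], [-1.5, 1.42], [0.17, 2.43], [-1.26, 4.41], [0.16, 1.93], [-2.52, 2.52]. Speed limits (rad/s): [1.89, 1.89, 2.39, 2.39, 3.01, 3.01, 3.01].

## Interface

Orientations are given as a unit quaternion [w, x, y, z].
In Python, from workcell import bot gives the robot as it stands.
- The arm moves only by the tool move_arm, never from a script. Its argument "steps" is text: rows parted by semicolons, each of 7 numbers parted by spaces: the shift along the tool's x, y, z normalised to -1 to 1, where 1 is 120 mm, then the turn, a rotation vector about the tool's x, y, z normalised to -1 to 1, where 1 is 360 degrees, then the opening, from -1 (shut) to 1 (fully open). A call has 1 to 12 rows; each row shifts and turns the commanded pose from where the row before left it, along the tool's axes as they then stand; what a row does not reach is not made up. A row lasts 1/8 s, in which the tool goes at most 62.5 mm and 10.7 degrees, less where a joint would pass 70% of its speed; a pose out of reach is approached as far as the arm can. A call with a number of a shift or a turn outside -1 to 1 is refused whole. A call with a gripper value outside its range is refused whole. The fingers move at their own pace and stop on an object; the grip force is fixed at half the most. Time passes only in rows, so rows that do not move let the fingers close. It gives the time, the measured TCP pose, the force, the opening and the grip force at its end, in the units of the state.
- bot.sense(): the state, without advancing time (a new reading comes with each control period).
- bot.get_image(name): name is "side" or "top" or "wrist"; returns the picture (384x512x3 uint8, red, green, blue); there is no depth.
- bot.camera_info(name): a dict with "fov_y" (degrees; the focal length in pixels is half the picture's height over the tangent of half this angle, whatever the lens; pixels are square), "cx", "cy" (the principal point, pixels), "R" (3x3) and "t" (3): a world point X has camera coordinates R X + t. Camera axes: x right, y down, z forward; pixel columns grow to the right and rows downward; lengths in m; the calibration is good to about 2 mm. A picture is of the moment at which its call begins: read the wrist's pose just before it. camera_info takes no time and is no camera call; for the wrist camera it gives the pose at the moment of the call.
- bot.sign_off(): hands the job in; it is judged then, once.
The state is a dict: "clock": time; "qpos": joint angles; "joint_vel": joint speeds; "tau": joint torques, N m; "position": TCP position; "eef_rot": TCP orientation; "ft_force": force on the tool from outside, world axes, zero at the start; "moment": the same for the moment, N m; "width": finger opening in m; "gripper_force": force on a finger pad.
Only numpy, scipy, OpenCV 4.12 (cv2) and the standard library are available. Lean on these libraries where they do the work, as an engineer would, in place of code of your own. Each camera call takes 0.05 s, during which the arm holds its last target. There are 200 camera calls.

## Working session

There is one attempt and no reset: what is moved stays moved. The work goes in short steps, Python scripts to look and compute and a tool call to move; the robot and the scene stay as the last step left them, time stands still between calls to the robot, and variables do not carry over. Pictures are saved under pics/ and viewed, at most 12 in all, crops included, and the job is handed in when it is done.

Besides the shell and the picture viewer there is one more tool, called after "Request:" as name(argument=value, ...) on one line, values as JSON. move_arm: Moves the arm, as the interface text tells. Its arguments: {"type":"object","properties":{"steps":{"type":"string"}},"required":["steps"]}

```bash
mkdir -p pics
cat > h.py <<'E'
import numpy as np, cv2
from workcell import bot
def cam(n):
    c=bot.camera_info(n); f=192/np.tan(np.radians(c["fov_y"])/2)
    return f,c["cx"],c["cy"],np.array(c["R"]),np.array(c["t"])
def ray(n,u,v,z):
    f,cx,cy,R,t=cam(n); o=-R.T@t; d=R.T@np.array([(u-cx)/f,(v-cy)/f,1]); return o+d*(z-o[2])/d[2]
def proj(n,X):
    f,cx,cy,R,t=cam(n); p=R@np.array(X)+t; return p[:2]/p[2]*f+[cx,cy]
def shot(n,name):
    im=bot.get_image(n); cv2.imwrite(f"pics/{name}.png",im[:,:,::-1]); return im
E
python3 - <<'E'
from h import *
s=bot.sense(); print(s)
for n in("top","side"):
    shot(n,n+"0"); f,cx,cy,R,t=cam(n); print(n,f,cx,cy,R.round(3).tolist(),(-R.T@t).round(3))
E
```

```text
{'clock': 0.0, 'qpos': array([-1.40617264,  0.52203675, -0.03630636,  1.5999928 ,  0.0212084 ,
        1.02111503, -0.11282642]), 'joint_vel': array([ 9.28222503e-04, -6.99849869e-04,  5.39677849e-05,  3.65607283e-04,
        2.13076222e-03,  6.43721641e-04,  7.25891504e-04]), 'tau': array([-6.54976047e-04, -9.27137232e+01,  1.97994947e+00, -3.69919717e+01,
        1.78423023e-02,  8.32790975e-03,  2.52925616e-05]), 'position': array([0.14539143, 0.60750563, 0.23071725]), 'eef_rot': array([-1.77625822e-05,  1.17167333e-01,  9.93112016e-01, -5.83118502e-04]), 'ft_force': array([0.6753589 , 0.85379823, 0.5543158 ]), 'moment': array([-0.00277515,  0.03553532,  0.04380782]), 'gripper_force': 0.0, 'width': 0.08524330844547658}
top 347.88984786881315 263.16122219215544 192.46959171401141 [[-0.09, -0.996, 0.004], [-0.976, 0.088, -0.2], [0.199, -0.022, -0.98]] [0.335 0.005 1.033]
side 477.13515637132286 254.07572224083003 189.13939640812256 [[-0.999, -0.046, 0.012], [-0.03, 0.419, -0.908], [0.036, -0.907, -0.42]] [0.475 1.285 0.683]
```

View pics/top0.png

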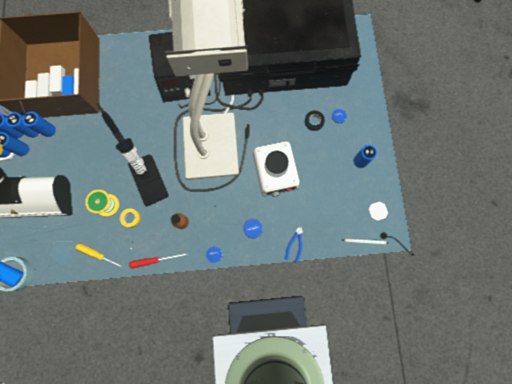

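View pics/side0.png

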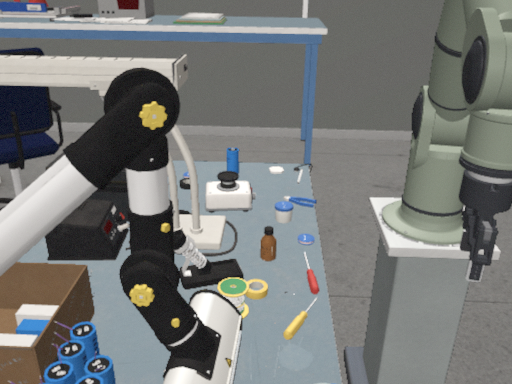

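The top view shows the mixer cup at (276,162), the bottle at (180,220), the pad at (378,211), the jar at (253,228), the capacitor at (366,156) and the tape at (130,217). The side view shows the bottle at (268,245), the cup at (228,180) and the pad at (276,170).

Run:
```python
from h import *
t=cv2.imread("pics/top0.png"); s=cv2.imread("pics/side0.png")
def cr(im,u,v,w,h,k): return cv2.resize(im[v:v+h,u:u+w],None,fx=k,fy=k,interpolation=cv2.INTER_NEAREST)
a=cr(t,160,200,40,40,7); b=cr(t,250,135,60,60,7)[:280*3//2]; c=cr(s,250,220,40,45,7); d=cr(s,200,160,100,60,4); e=cr(t,358,191,40,40,7)
W=np.zeros((600,800,3),np.uint8)
for im,x,y in((a,0,0),(e,285,0),(c,0,283),(d,285,290)): 
    im=im[:600-y,:800-x]; W[y:y+im.shape[0],x:x+im.shape[1]]=im
b=cr(t,255,142,45,55,4); 
W[0:220,570:750]=b
cv2.imwrite("pics/crop.png",W)
```

```text
(no output)
```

View pics/crop.png

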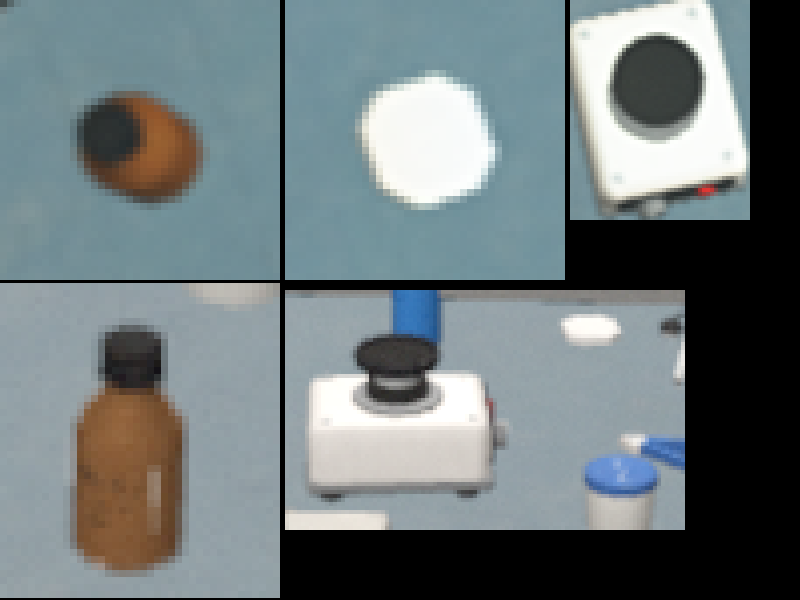

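The crops show the cap, amber body, pad and cup rim cleanly separable by colour.

Run:
```python
from h import *
def blob(n,box,fn):
    im=cv2.imread(f"pics/{n}0.png"); u,v,w,h=box; c=im[v:v+h,u:u+w]
    m=fn(cv2.cvtColor(c,cv2.COLOR_BGR2HSV).astype(int),c.astype(int)).astype(np.uint8)
    k,l,st,ce=cv2.connectedComponentsWithStats(m); i=1+st[1:,4].argmax()
    return ce[i]+[u,v],st[i]+[u,v,0,0,0],(l==i)
dark=lambda h,c:(h[...,2]<85)&(c[...,2]<c[...,0]+20)
amber=lambda h,c:(h[...,0]<22)&(h[...,1]>110)
white=lambda h,c:(h[...,2]>205)&(h[...,1]<45)
blue=lambda h,c:(h[...,0]>100)&(h[...,0]<125)&(h[...,1]>140)
yel=lambda h,c:(h[...,0]>18)&(h[...,0]<35)&(h[...,1]>130)
def go(lbl,n,box,fn,z):
    ce,st,_=blob(n,box,fn); print(lbl,n,ce.round(1),st,ray(n,*ce,z).round(4))
go("cap","top",(160,200,40,40),dark,.085)
go("cap","side",(250,220,40,45),dark,.080)
go("body","side",(250,220,40,45),amber,.036)
go("pad","top",(358,191,40,40),white,.008)
go("pad","side",(262,160,28,20),white,.007)
go("cup","top",(262,145,35,40),lambda h,c:h[...,2]<75,.105)
go("cup","side",(215,168,28,20),lambda h,c:h[...,2]<75,.1)
go("jar","top",(240,215,26,26),blue,.05)
go("capac","top",(350,140,30,32),blue,.05)
go("tape","top",(117,205,26,24),yel,.018)
go("box","top",(250,135,55,65),lambda h,c:(h[...,2]>205)&(h[...,1]<45),.064)
im=cv2.imread("pics/top0.png")[135:200,250:305];h=cv2.cvtColor(im,cv2.COLOR_BGR2HSV)
m=((h[...,2]>190)&(h[...,1]<50)).astype(np.uint8)
p=cv2.findNonZero(m); print(cv2.minAreaRect(p))
q=cv2.boxPoints(cv2.minAreaRect(p))+[250,135]
for x in q: print(ray("top",*x,.064).round(3))
```

```text
cap top [175.  218.5] [171 214   9   9  59] [0.4769 0.2304 0.085 ]
cap side [268.6 230.5] [265 227   8   8  60] [0.4789 0.2299 0.08  ]
body side [267.6 247.2] [261 235  15  26 320] [0.4803 0.2389 0.036 ]
pad top [378.  210.6] [369 202  19  18 263] [ 0.4578 -0.3542  0.008 ]
pad side [275.9 169. ] [269 166  15   7  81] [ 0.4604 -0.3591  0.007 ]
cup top [276.3 161.8] [266 151  22  22 366] [ 0.6069 -0.0602  0.105 ]
cup side [227.6 178.3] [218 172  20  16 220] [ 0.6094 -0.0467  0.1   ]
jar top [252.6 228.2] [244 219  19  19 257] [0.4349 0.0216 0.05  ]
capac top [363.9 156.8] [354 145  23  22 256] [ 0.6152 -0.3229  0.05  ]
tape top [130.1 217.6] [120 209  20  18 173] [0.5012 0.377  0.018 ]
box top [276.7 167.5] [ 255  142   44   50 1111] [ 0.6017 -0.0627  0.064 ]
((26.79999542236328, 31.09999656677246), (46.097713470458984, 37.312034606933594), 77.47119140625)
[ 0.667 -0.001  0.064]
[ 0.683 -0.11   0.064]
[ 0.545 -0.124  0.064]
[ 0.531 -0.018  0.064]
```

```bash
cat >> h.py <<'E'
from scipy.spatial.transform import Rotation
def to(x,y,z):
    s=bot.sense(); w=s["eef_rot"]; R=Rotation.from_quat([w[1],w[2],w[3],w[0]])
    d=np.array([x,y,z])-s["position"]; print("t",s["clock"],"pos",s["position"].round(4),"F",s["ft_force"].round(1),"w",round(s["width"],4),"tilt",R.as_matrix()[:,2].round(3),"units",(R.inv().apply(d)/.12).round(3))
E
python3 -c "
from h import *
to(.478,.231,.2)"
```

```text
t 0.1 pos [0.1454 0.6075 0.2308] F [0.4 0.1 0.7] w 0.0853 tilt [-0.    -0.001 -1.   ] units [-3.426 -2.407  0.259]
```

Request:
move_arm(steps="-0.29 -0.2 0 0 0 0 1;-0.29 -0.2 0 0 0 0 1;-0.29 -0.2 0 0 0 0 1;-0.29 -0.2 0 0 0 0 1;-0.29 -0.2 0 0 0 0 1;-0.29 -0.2 0 0 0 0 1;-0.29 -0.2 0 0 0 0 1;-0.29 -0.2 0 0 0 0 1;-0.29 -0.2 0 0 0 0 1;-0.29 -0.2 0 0 0 0 1;-0.29 -0.2 0 0 0 0 1;-0.2 -0.2 0 0 0 0 1")

```text
clock: 1.6
position: [0.475, 0.2316, 0.2311]
eef_rot: [-0.0, 0.118, 0.993, -0.0]
ft_force: [-0.1, 0.9, -0.1]
width: 0.0853
gripper_force: 0.0
```

Run:
```python
from h import *
to(.478,.231,.15)
shot("wrist","w1"); print(proj("wrist",[.478,.231,.088]),proj("wrist",[.478,.231,0]))
```

```text
t 1.6 pos [0.475  0.2316 0.2311] F [-0.1  0.9 -0.1] w 0.0853 tilt [-0. -0. -1.] units [-0.025  0.001  0.676]
[259.36335561 184.58054739] [258.20076554 166.56950227]
```

View pics/w1.png

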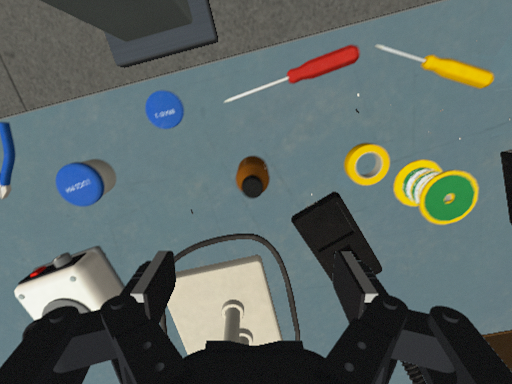

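The wrist view shows the bottle cap at (252,187) between the fingers' column range (150–355); predicted cap was (259,185), so a few mm of correction is due.

Run:
```python
from h import *
im=cv2.imread("pics/w1.png")[150:205,230:280].astype(int)
m=(im.max(2)<60).astype(np.uint8); k,l,st,ce=cv2.connectedComponentsWithStats(m); i=1+st[1:,4].argmax(); c=ce[i]+[230,150]
print(c,st[i],ray("wrist",*c,.086)); print("tcp",proj("wrist",bot.sense()["position"]))
a=((im[...,2]>im[...,0]+25)|(m>0)).astype(np.uint8); x,y,w,h=cv2.boundingRect(a); print(x+230,y+150,w,h, ray("wrist",x+230+w/2,y+150+h/2,.045))
f,cx,cy,R,t=cam("wrist"); print(f,-R.T@t,R.round(3).tolist())
```

```text
[252.25994695 185.81432361] [ 12  25  21  23 377] [0.47810845 0.22314203 0.086     ]
tcp [257.71838181 253.33251947]
236 157 33 41 [0.47965851 0.22280119 0.045     ]
277.0072097512861 [0.39603479 0.24516243 0.37250523] [[0.237, 0.971, -0.001], [0.92, -0.224, 0.322], [0.313, -0.077, -0.947]]
```

Request:
move_arm(steps="-0.02 -0.02 0.2 0 0 0 1;-0.02 -0.02 0.2 0 0 0 1;0 0 0.2 0 0 0 1;0 0 0.2 0 0 0 1;0 0 0 0 0 0 1")

```text
clock: 2.28
position: [0.4766, 0.2269, 0.134]
eef_rot: [-0.001, 0.117, 0.993, -0.001]
ft_force: [-0.1, -0.0, 0.4]
width: 0.0855
gripper_force: 0.0
```

Run:
```python
from h import *
to(.479,.226,.026)
shot("wrist","w2"); print(proj("wrist",[.479,.226,.088]),"tcp",proj("wrist",bot.sense()["position"]))
```

```text
t 2.275 pos [0.4766 0.2269 0.134 ] F [-0.1 -0.   0.4] w 0.0855 tilt [-0.003 -0.002 -1.   ] units [-0.023 -0.001  0.9  ]
[255.76278147 223.09562968] tcp [257.69046347 253.37190701]
```

View pics/w2.png

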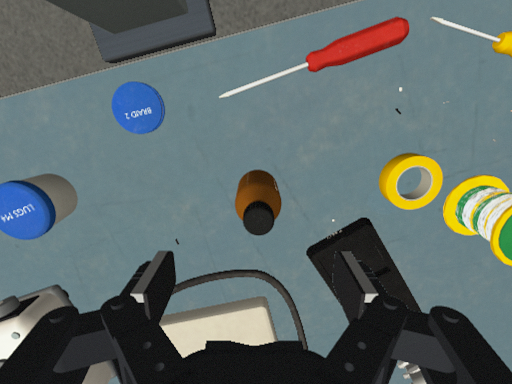

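The cap is at (258,219), centred between the finger tips and about where predicted; descend straight and close.

Request:
move_arm(steps="0 0 0.2 0 0 0 1;0 0 0.2 0 0 0 1;0 0 0.2 0 0 0 1;0 0 0.2 0 0 0 1;0 0 0.1 0 0 0 1;0 0 0 0 0 0 1;0 0 0 0 0 0 -1;0 0 0 0 0 0 -1;0 0 0 0 0 0 -1;0 0 0 0 0 0 -1;0 0 0 0 0 0 -1;0 0 0 0 0 0 -1")

```text
clock: 3.82
position: [0.478, 0.2275, 0.0281]
eef_rot: [0.0, 0.117, 0.993, 0.0]
ft_force: [-1.8, -0.8, 11.5]
width: 0.0396
gripper_force: 59.0
```

Request:
move_arm(steps="0 0 0 0 0 0 -1;0 0 0 0 0 0 -1;0 0 0 0 0 0 -1;0 0 0 0 0 0 -1;0 0 -0.1 0 0 0 -1;0 0 -0.2 0 0 0 -1;0 0 -0.2 0 0 0 -1;0 0 -0.2 0 0 0 -1;0 0 -0.2 0 0 0 -1;0 0 -0.3 0 0 0 -1;0 0 -0.3 0 0 0 -1;0 0 0 0 0 0 -1")

```text
clock: 5.32
position: [0.4785, 0.2278, 0.2103]
eef_rot: [0.002, 0.117, 0.993, 0.001]
ft_force: [0.6, 0.4, -1.6]
width: 0.0398
gripper_force: 60.6
```

Run:
```python
from h import *
to(.45,.1,.2); shot("wrist","w3"); s=shot("side","s3"); w=cv2.imread("pics/w3.png"); s=cv2.imread("pics/s3.png")
p=proj("side",bot.sense()["position"]).astype(int); print(p,bot.sense()["gripper_force"])
c=cv2.resize(s[max(p[1]-60,0):p[1]+60,p[0]-45:p[0]+45],None,fx=3,fy=3)
W=np.zeros((384,790,3),np.uint8); W[:,:512]=w; W[:min(384,c.shape[0]),512:512+270]=c[:384]; cv2.imwrite("pics/c3.png",W)
```

```text
t 5.325 pos [0.4785 0.2278 0.2103] F [ 0.6  0.4 -1.6] w 0.0398 tilt [ 0.004  0.002 -1.   ] units [-0.016 -1.091  0.082]
[270 184] 60.62380313873291
```

View pics/c3.png

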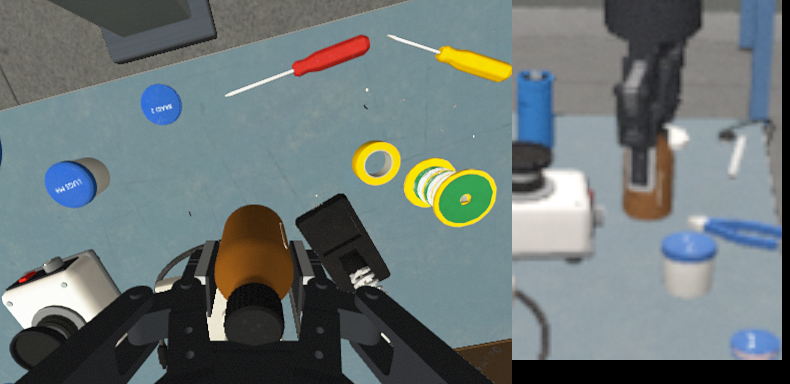

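The bottle is held upright between the pads in both views, and the mixer cup is visible at (42,345) in the wrist view. Next the bottle offset in the hand, then traverse at x≈0.45.

Request:
move_arm(steps="-0.04 -0.3 0 0 0 0 -1;-0.04 -0.3 0 0 0 0 -1;-0.04 -0.3 0 0 0 0 -1;-0.04 -0.3 0 0 0 0 -1;-0.04 -0.3 0 0 0 0 -1;0 0 0 0 0 0 -1;0 0 0 0 0 0 -1")

```text
clock: 6.3
position: [0.4588, 0.0471, 0.2068]
eef_rot: [-0.001, 0.117, 0.993, -0.0]
ft_force: [-0.6, 0.5, -1.5]
width: 0.0399
gripper_force: 60.9
```

Run:
```python
from h import *
to(.607,-.06,.2); shot("wrist","w4");shot("side","s4")
P=bot.sense()["position"]
s=cv2.imread("pics/s4.png"); h=cv2.cvtColor(s,cv2.COLOR_BGR2HSV)
p=proj("side",P-[0,0,.018]); u,v=p.astype(int)
m=(h[...,0]<22)&(h[...,1]>100); 
for r in range(v-12,v+10):
    c=np.where(m[r,u-20:u+20])[0]+u-20
    if len(c): print(r,c.min(),c.max(),end="; ")
print(p, proj("side",P-[0.01,0,.018]),proj("side",P-[0,0,.028]))
w=cv2.imread("pics/w4.png"); g=w.max(2)
print("cup pred",proj("wrist",[.607,-.06,.105]))
cv2.imwrite("pics/c4.png",w)
```

```text
t 6.3 pos [0.4588 0.0471 0.2068] F [-0.6  0.5 -1.5] w 0.0399 tilt [-0.001 -0.    -1.   ] units [-1.409 -0.581  0.055]
152 281 284; 153 281 284; 154 281 284; 155 281 284; 156 283 284; 157 283 284; 158 283 284; 159 283 284; 160 271 284; 161 271 284; 162 271 284; 163 271 284; 164 271 284; 165 271 284; 166 271 284; 167 272 283; 168 273 283; [277.90752213 164.10132217] [281.50041068 164.20271822] [277.7889805  167.42743426]
cup pred [193.0841755  339.36713904]
```

View pics/c4.png

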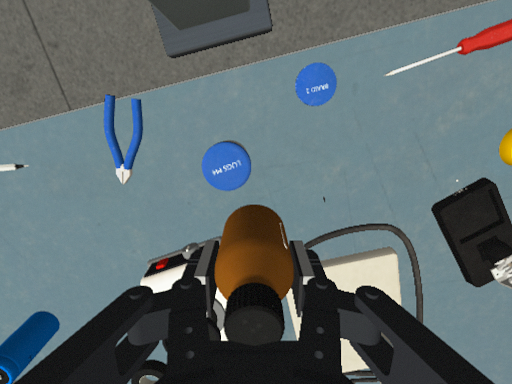

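The wrist view shows the bottle held centred (254,250); the mixer is mostly hidden behind the hand. The side view puts the bottle within 1 mm of the tool axis.

Run:
```python
from h import *
w=cv2.imread("pics/w3.png"); g=w.max(2)[290:384,0:110]
m=(g<62).astype(np.uint8)
k,l,st,ce=cv2.connectedComponentsWithStats(m)
for i in range(1,k):
    if st[i,4]>60: print(st[i],ce[i])
i=1+st[1:,4].argmax()
o=np.array([.4785,.2278,.2103])-bot.sense()["position"]
# rim top prediction for a cup at candidate centre
for a in np.linspace(0,2*np.pi,8,endpoint=False):
    print(proj("wrist",np.array([.607+.0335*np.cos(a),-.06+.0335*np.sin(a),.105])-o).round(0),end=" ")
cv2.imwrite("pics/c5.png",cv2.resize(w[300:384,0:120],None,fx=6,fy=6,interpolation=cv2.INTER_CUBIC))
```

```text
[  10   15  100   79 5912] [64.5915088  60.83237483]
[ 53. 373.] [ 68. 364.] [ 67. 347.] [ 49. 333.] [ 26. 330.] [ 11. 341.] [ 14. 357.] [ 31. 371.]
```

View pics/c5.png

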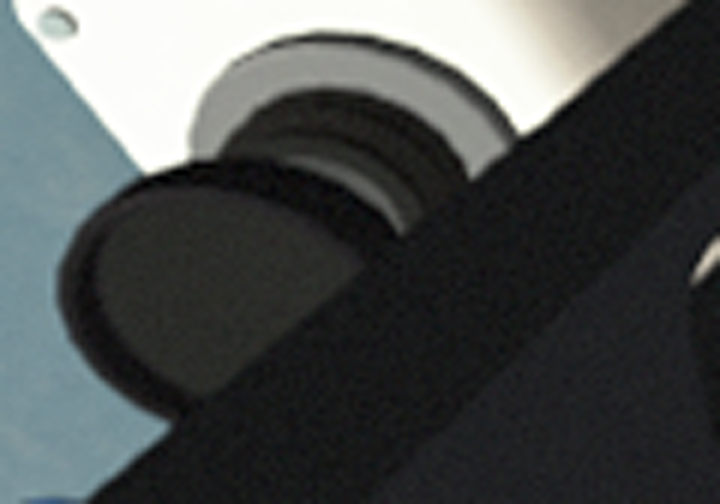

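The cup rim's left edge is at (9.5,346) and its top at (35,326), within 1–3 px of the prediction for (0.607, −0.060). That is good enough to go over the cup.

Request:
move_arm(steps="-0.07 -0.29 0 0 0 0 -1;-0.07 -0.29 0 0 0 0 -1;-0.07 -0.29 0 0 0 0 -1;-0.24 0.06 0 0 0 0 -1;-0.24 0.06 0 0 0 0 -1;-0.24 0.06 0 0 0 0 -1;-0.24 0.06 0 0 0 0 -1;-0.24 0.06 0 0 0 0 -1;0 0 0.2 0 0 0 -1;0 0 0.2 0 0 0 -1;0 0 0 0 0 0 -1;0 0 0 0 0 0 -1")

```text
clock: 7.9
position: [0.6081, -0.0588, 0.16]
eef_rot: [0.0, 0.117, 0.993, 0.0]
ft_force: [0.4, 0.6, -1.3]
width: 0.0398
gripper_force: 61.0
```

Run:
```python
from h import *
to(.607,-.061,.128); shot("wrist","w6"); shot("side","s6"); w=cv2.imread("pics/w6.png"); s=cv2.imread("pics/s6.png")
P=bot.sense()["position"]; print(proj("wrist",[.607,-.061,.105]),proj("wrist",[.5735,-.061,.105]),proj("side",[P[0],P[1],P[2]-.02]),proj("side",[.607,-.061,.105]))
W=np.zeros((384,800,3),np.uint8); W[:,:400]=w[:,56:456]; W[:,400:]=cv2.resize(s[135:215,185:268],(400,384)); cv2.imwrite("pics/c6.png",W)
```

```text
t 7.9 pos [ 0.6081 -0.0588  0.16  ] F [ 0.4  0.6 -1.3] w 0.0398 tilt [ 0.001  0.    -1.   ] units [ 0.005 -0.02   0.267]
[253.76283384 215.34053569] [243.09323567 174.03416258] [228.28644373 164.56168391] [228.86350181 175.00449285]
```

View pics/c6.png

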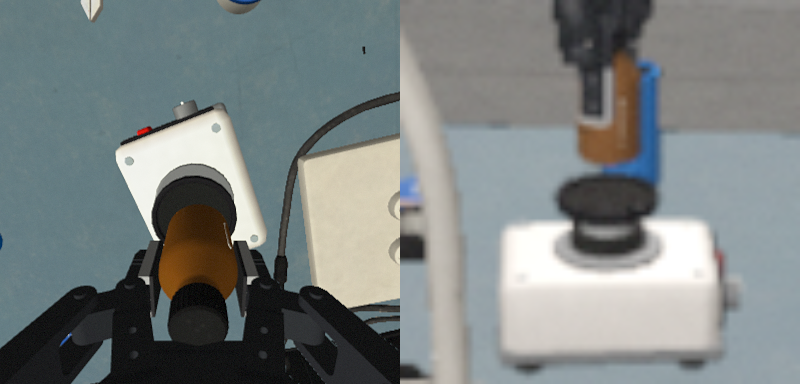

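In the wrist view the cup centre is at about (250,210) against the bottle axis at about 254, so I shift 3 mm to −y. In the side crop the bottle (608) and the cup (607) line up.

Request:
move_arm(steps="0 -0.025 0.1 0 0 0 -1;0 0 0.06 0 0 0 -1;0 0 0.04 0 0 0 -1;0 0 0.04 0 0 0 -1;0 0 0 0 0 0 -1;0 0 0 0 0 0 -1")

```text
clock: 8.75
position: [0.6071, -0.0622, 0.1306]
eef_rot: [0.0, 0.117, 0.993, -0.0]
ft_force: [0.4, -0.2, -2.2]
width: 0.0395
gripper_force: 61.0
```

Request:
move_arm(steps="0 0 0.02 0 0 0 -1;0 0 0.02 0 0 0 -1;0 0 0 0 0 0 -1;0 0 0 0 0 0 -1")

```text
clock: 9.25
position: [0.6072, -0.0622, 0.1259]
eef_rot: [0.0, 0.117, 0.993, 0.0]
ft_force: [-0.3, 0.3, 3.0]
width: 0.0395
gripper_force: 60.9
```

Request:
move_arm(steps="0 0 0.02 0 0 0 -1;0 0 0.02 0 0 0 -1;0 0 0.02 0 0 0 -1;0 0 0 0 0 0 -1;0 0 0 0 0 0 -1")

```text
clock: 9.88
position: [0.6072, -0.0622, 0.1187]
eef_rot: [0.0, 0.117, 0.993, 0.0]
ft_force: [-0.9, -0.5, 8.8]
width: 0.0399
gripper_force: 61.0
```

Request:
move_arm(steps="0 0 0.02 0 0 0 -1;0 0 0.01 0 0 0 -1;0 0 0 0 0 0 -1;0 0 0 0 0 0 -1")

```text
clock: 10.38
position: [0.6077, -0.0623, 0.1178]
eef_rot: [0.001, 0.117, 0.993, 0.0]
ft_force: [-15.2, 2.7, 52.2]
width: 0.0396
gripper_force: 66.2
```

Request:
move_arm(steps="0 0 -0.014 0 0 0 -1;0 0 0 0 0 0 -1;0 0 0 0 0 0 -1;0 0 0 0 0 0 -1;0 0 0 0 0 0 -1;0 0 0 0 0 0 -1;0 0 0 0 0 0 -1;0 0 0 0 0 0 -1;0 0 0 0 0 0 -1;0 0 0 0 0 0 -1;0 0 0 0 0 0 -1;0 0 0 0 0 0 -1")

```text
clock: 11.88
position: [0.6074, -0.0622, 0.118]
eef_rot: [0.001, 0.117, 0.993, 0.0]
ft_force: [-7.0, 1.2, 28.0]
width: 0.04
gripper_force: 62.9
```

Run:
```python
from h import *
to(.607,-.061,.2); shot("side","s7"); s=cv2.imread("pics/s7.png"); a=cv2.imread("pics/s6.png")
f=lambda i:cv2.resize(i[130:215,185:268],(400,400),interpolation=cv2.INTER_CUBIC)
cv2.imwrite("pics/c7.png",np.hstack([f(a),f(s)]))
```

```text
t 11.875 pos [ 0.6074 -0.0622  0.118 ] F [-7.   1.2 28. ] w 0.04 tilt [ 0.001  0.    -1.   ] units [ 0.005  0.009 -0.683]
```

View pics/c7.png

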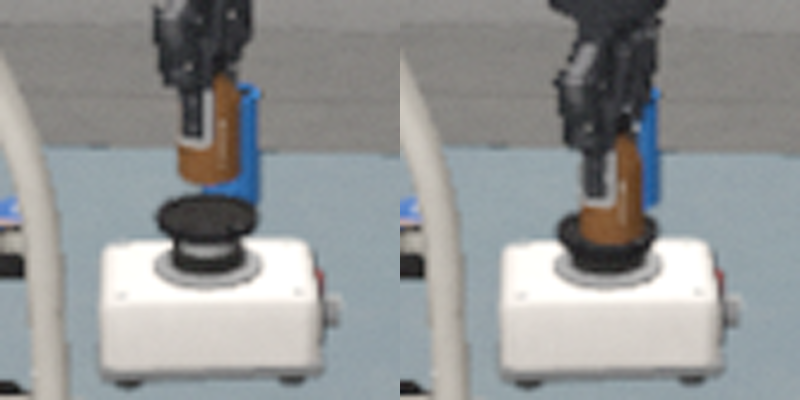

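The right half shows the cup depressed onto the housing with the bottle upright inside its rim; it was held for over 1 s. Now lift, retreat and go to the pad.

Request:
move_arm(steps="0 0 -0.05 0 0 0 -1;0 0 -0.12 0 0 0 -1;0 0 -0.2 0 0 0 -1;0 0 -0.2 0 0 0 -1;0 0 -0.2 0 0 0 -1;0.25 -0.06 0 0 0 0 -1;0.25 -0.06 0 0 0 0 -1;0.25 -0.06 0 0 0 0 -1;0.25 -0.06 0 0 0 0 -1;0.25 -0.06 0 0 0 0 -1;0 0 0 0 0 0 -1")

```text
clock: 13.3
position: [0.4509, -0.0624, 0.2094]
eef_rot: [-0.0, 0.117, 0.993, 0.0]
ft_force: [-0.6, -0.4, -1.5]
width: 0.0396
gripper_force: 61.1
```

Request:
move_arm(steps="-0.08 -0.29 0 0 0 0 -1;-0.08 -0.29 0 0 0 0 -1;-0.08 -0.29 0 0 0 0 -1;-0.08 -0.29 0 0 0 0 -1;-0.08 -0.29 0 0 0 0 -1;-0.08 -0.29 0 0 0 0 -1;0 0 0 0 0 0 -1;0 0 0 0 0 0 -1")

```text
clock: 14.3
position: [0.4603, -0.2783, 0.2088]
eef_rot: [-0.0, 0.117, 0.993, 0.0]
ft_force: [0.4, 0.3, -0.8]
width: 0.0397
gripper_force: 61.2
```

Run:
```python
from h import *
to(.459,-.357,.1); shot("wrist","w8")
w=cv2.imread("pics/w8.png"); h=cv2.cvtColor(w,cv2.COLOR_BGR2HSV)
m=((h[...,2]>205)&(h[...,1]<45)).astype(np.uint8); k,l,st,ce=cv2.connectedComponentsWithStats(m)
for i in range(1,k):
    if st[i,4]>150: print(st[i],ce[i],ray("wrist",*ce[i],.008).round(4))
print(proj("wrist",[.459,-.357,.008]))
P=bot.sense()["position"]; print("tcp axis at z=.1",proj("wrist",P-[0,0,.06]))
a=(h[...,0]<22)&(h[...,1]>100); a[:180]=0
for r in (215,235,250): 
    c=np.where(a[r,180:330])[0]+180; print(r,c.min(),c.max())
```

```text
t 14.3 pos [ 0.4603 -0.2783  0.2088] F [ 0.4  0.3 -0.8] w 0.0397 tilt [-0.  0. -1.] units [-0.142 -0.641  0.907]
[373  99  17  22 214] [380.75700935 109.52336449] [ 0.4215 -0.1167  0.008 ]
[165 100 102  14 633] [213.01579779 106.4628752 ] [ 0.3723 -0.3082  0.008 ]
[ 174  163   43   42 1280] [194.7859375 183.571875 ] [ 0.4574 -0.3571  0.008 ]
[ 387  197  115  115 5950] [438.76941176 246.27243697] [ 0.6228 -0.0543  0.008 ]
[195.25226655 184.68420038]
tcp axis at z=.1 [256.56250712 214.02686871]
215 231 277
235 223 285
250 218 289
```

The pad measures (0.457, −0.357) from the wrist camera and (0.458, −0.354) from the top one. I aim for (0.458, −0.3555).

Request:
move_arm(steps="-0.05 -0.21 0 0 0 0 -1;-0.05 -0.21 0 0 0 0 -1;-0.03 -0.21 0 0 0 0 -1;0 0 0.25 0 0 0 -1;0 0 0.25 0 0 0 -1;0 0 0.25 0 0 0 -1;0 0 0.25 0 0 0 -1;0 0 0.2 0 0 0 -1;0 0 0.13 0 0 0 -1;0 0 0.04 0 0 0 -1;0 0 0 0 0 0 -1;0 0 0 0 0 0 -1")

```text
clock: 15.85
position: [0.4582, -0.3561, 0.0454]
eef_rot: [0.001, 0.117, 0.993, -0.0]
ft_force: [-1.0, -0.0, -1.8]
width: 0.0397
gripper_force: 61.2
```

Request:
move_arm(steps="0 0 0.02 0 0 0 -1;0 0 0.01 0 0 0 -1;0 0 0 0 0 0 -1;0 0 0 0 0 0 -1")

```text
clock: 16.35
position: [0.4577, -0.3559, 0.041]
eef_rot: [-0.0, 0.117, 0.993, -0.0]
ft_force: [-0.5, -0.0, -2.6]
width: 0.04
gripper_force: 61.2
```

Run:
```python
from h import *
to(.458,-.3555,.036); shot("side","s9");shot("wrist","w9"); s=cv2.imread("pics/s9.png"); w=cv2.imread("pics/w9.png")
cv2.imwrite("pics/c9.png",np.hstack([cv2.resize(s[115:185,240:310],(384,384),interpolation=cv2.INTER_CUBIC),w[:,56:456]]))
```

```text
t 16.35 pos [ 0.4577 -0.3559  0.041 ] F [-0.5 -0.  -2.6] w 0.04 tilt [-0. -0. -1.] units [-0.001  0.004  0.042]
```

View pics/c9.png

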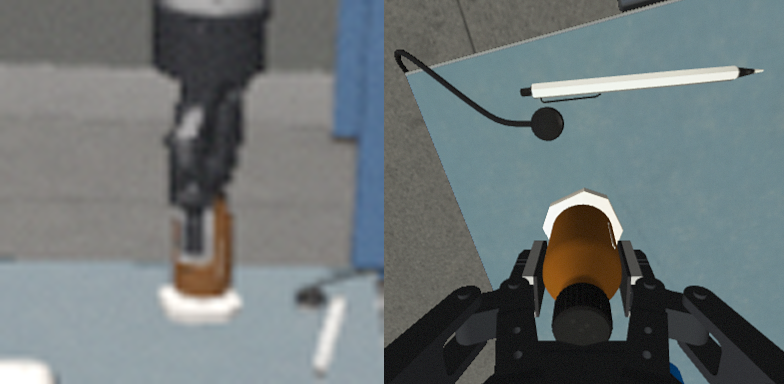

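The bottle is centred over the pad in both views (side crop 203 against 201; wrist 583 against 583). Lower to contact.

Request:
move_arm(steps="0 0 0.02 0 0 0 -1;0 0 0.01 0 0 0 -1;0 0 0 0 0 0 -1;0 0 0 0 0 0 -1")

```text
clock: 16.95
position: [0.4578, -0.3559, 0.0374]
eef_rot: [-0.0, 0.117, 0.993, -0.0]
ft_force: [0.7, 0.4, -1.4]
width: 0.0398
gripper_force: 61.2
```

Request:
move_arm(steps="0 0 0.01 0 0 0 -1;0 0 0 0 0 0 -1;0 0 0 0 0 0 -1")

```text
clock: 17.32
position: [0.4579, -0.356, 0.0367]
eef_rot: [0.0, 0.117, 0.993, -0.0]
ft_force: [-2.9, 1.3, 9.2]
width: 0.0399
gripper_force: 62.1
```

Contact. I release, wait, then withdraw straight up.

Request:
move_arm(steps="0 0 0 0 0 0 -0.2;0 0 0 0 0 0 0.2;0 0 0 0 0 0 0.6;0 0 0 0 0 0 1;0 0 0 0 0 0 1;0 0 0 0 0 0 1;0 0 0 0 0 0 1;0 0 0 0 0 0 1")

```text
clock: 18.32
position: [0.4577, -0.3559, 0.0362]
eef_rot: [-0.0, 0.117, 0.993, -0.0]
ft_force: [0.8, -0.3, 0.3]
width: 0.0859
gripper_force: 0.0
```

Request:
move_arm(steps="0 0 -0.1 0 0 0 1;0 0 -0.2 0 0 0 1;0 0 -0.25 0 0 0 1;0 0 -0.25 0 0 0 1;0 0 -0.25 0 0 0 1;0 0 -0.25 0 0 0 1;0 0 -0.2 0 0 0 1;0 0 0 0 0 0 1;0 0 0 0 0 0 1;0 0 0 0 0 0 1")

```text
clock: 19.58
position: [0.4574, -0.3557, 0.2156]
eef_rot: [-0.001, 0.117, 0.993, 0.0]
ft_force: [-0.4, 0.6, 0.1]
width: 0.0855
gripper_force: 0.0
```

Run:
```python
from h import *
to(.458,-.3555,.036); shot("side","s10");shot("wrist","w10"); s=cv2.imread("pics/s10.png"); w=cv2.imread("pics/w10.png")
cv2.imwrite("pics/c10.png",np.hstack([cv2.resize(s[125:225,200:300],(384,384),interpolation=cv2.INTER_CUBIC),w[:,56:456]]))
```

```text
t 19.575 pos [ 0.4574 -0.3557  0.2156] F [-0.4  0.6  0.1] w 0.0855 tilt [-0.001  0.001 -1.   ] units [-0.006  0.002  1.497]
```

View pics/c10.png

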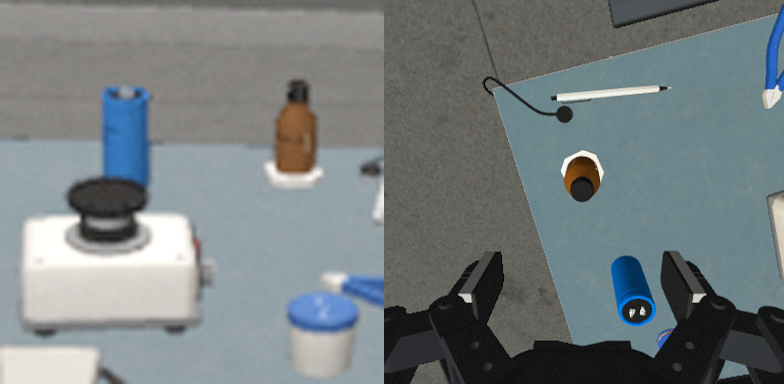

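The bottle stands upright, centred on the pad (side crop 296,165; wrist 582,175), and the cup is up at (107,197). The jar and capacitor look undisturbed.

```bash
python3 -c "
from workcell import bot
print(bot.sign_off())"
```

```text
the job is handed in; nothing more can be done
None
```

The job is handed in at about 20 s: the bottle held the cup down at its stop for over a second, and it now stands upright and released, centred on the foam pad with the cup back up. The hand-in gave no verdict.

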